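Pair specimen pots with their aliquot tubes

ROBOT

A 6-joint arm with a two-finger parallel gripper is mounted at the origin on a cart in front of the work surface, level with it; the furniture and walls round the work are solid. World frame = base frame: x ahead of the robot, y to its left, z up, the work surface at z = 0. Lengths are in m, angles in rad, forces in N, time in s.
With the tool pointing down it reaches from about 0.4 to 0.925 m from the base axis. Payload 12.5 kg.
Tool frame: the origin (TCP) lies between the finger pads; the fingertips stand 19 mm ahead of it and the grasp point (between the pads) is the TCP (bot.tip_reach is the distance from the TCP to the fingertips, in m); z points along the fingers, y is the line along which they close (so a half turn about z gives the same grasp; the last joint's range is limited). The gripper opens to 95 mm and grips with 3 to 60 N. Pads are 20 mm wide; open, the fingers measure 119 mm over their backs; the gripper's body (75 mm by 180 mm) begins 59 mm behind the grasp point.
Start: joints at [1.128, 0.491, 1.559, -0, 1.092, -0.106], TCP at [0.207, 0.59, 0.234] pointing down, gripper open.
Joint ranges: [-3.1, 3.1], [-0.84, 2.19], [0.05, 2.79], [-1.13, 4.28], [0.06, 2.93], [-2.69, 2.69]. Speed limits (rad/s): [2.22, 2.22, 2.79, 3.14, 3.14, 3.14].

INTERFACE

Orientations are given as a unit quaternion [x, y, z, w].
In Python, from workcell import bot gives the robot as it stands.
- The arm moves only by the tool move_arm, never from a script. Its argument "series" is a list of rows, each an object of numbers: "dx", "dy", "dz": the shift along the tool's x, y, z normalised to -1 to 1, where 1 is 120 mm; "ax", "ay", "az": the turn, a rotation vector about the tool's x, y, z normalised to -1 to 1, where 1 is pi/2 rad; "grip": the opening, from 0 (shut) to 1 (fully open). A call has 1 to 12 rows; each row is the pose to reach, as a shift and turn from the pose commanded when the call began, along the tool's axes at that moment; what a row does not reach only later rows make up. A row lasts 1/10 s, in which the tool goes at most 50 mm and 8.59 degrees, less where a joint would pass 70% of its speed; a pose out of reach is approached as far as the arm can. A call with a number of a shift or a turn outside -1 to 1 is refused whole. A call with a gripper value outside its range is refused whole. The fingers move at their own pace and stop on an object; "newtons" is the grip in N (left out, the last holds). Time passes only in rows, so rows that repeat a pose let the fingers close. It gives the time, the measured TCP pose, the force, the opening and the grip force at its end, in the units of the state.
- bot.read_state(): the state, without advancing time (a new reading comes with each control period).
- bot.grab_frame(name): name is "scene" or "top"; returns a dict with "img" (400x640x3 uint8, red, green, blue), "fx", "fy", "cx", "cy" (pixels), "position" and "orientation" of the camera in the world. Camera axes: x right, y up, looking along -z (the intrinsics and any distortion apply to the point x, -y, -z); pixel columns grow to the right and rows downward; lengths in m; the calibration is good to about 2 mm. A picture is of the moment at which its call begins. There is no depth.
- bot.sign_off(): hands the job in; it is judged then, once.
The state is a dict: "time": time; "joints": joint angles; "dq": joint speeds; "joint_torque": joint torques, N m; "ee_pos": TCP position; "ee_rot": TCP orientation; "force": force on the tool from outside, world axes, zero at the start; "moment": the same for the moment, N m; "gripper_width": finger opening in m; "grip_force": force on a finger pad.
Only numpy, scipy, OpenCV 4.12 (cv2) and the standard library are available. Lean on these libraries where they do the work, as an engineer would, in place of code of your own. Each camera call takes 0.05 s, during which the arm holds its last target. There are 200 camera calls.

TASK

Move the four specimen pots out of the grey transport tray into the front bays of the white aliquoting rack, so that the row stands in the order of the tubes behind it: each pot directly in front of the tube whose cap has the same colour as its lid. Keep the pots upright, set each one down in its bay without dropping it, fully home on the bay floor, and leave the tubes standing in their holes.

Things in the scene. Friction and masses are not known exactly. Their poses are not given: they have to be found in the camera images.
- aliquot_rack: White rack, fixed, 108 x 304 mm with end loops. Origin: on the bench, middle of the row of bays; x points from bays to tube holes (roughly away from the robot), y along the row, z up. Four empty round bays 42 mm wide at x 0, y +99, +33, -33, -99 mm; chamfered rim 30 mm up, floor 5 mm up. Behind, a step 40 mm high (x 28 to 80 mm): tube holes 15 mm wide at x 54 mm, same y, so one behind each bay.
- transport_tray: Grey tray with steel ends, fixed, 60 x 304 mm with end loops, 30 mm high, left or right of the white rack. Origin: on the bench, its middle; x roughly away from the robot, y along the row, z up. Four round bays 42 mm wide at x 0, y +99, +33, -33, -99 mm, floor 5 mm up; each holds one pot at the start.
- pot_blue: White specimen pot with a blue screw lid (fixed on), 70 mm tall, about 60 g: round body 32 mm wide, round lid 38 mm wide from 54 to 70 mm above the base. Origin: centre of its base, z up. Starts in any of the grey tray's bays, 5 mm above the bench; neighbouring lids are about 28 mm apart.
- pot_yellow: White specimen pot with a yellow screw lid (fixed on), 70 mm tall, about 60 g: round body 32 mm wide, round lid 38 mm wide from 54 to 70 mm above the base. Origin: centre of its base, z up. Starts in any of the grey tray's bays, 5 mm above the bench; neighbouring lids are about 28 mm apart.
- pot_green: White specimen pot with a green screw lid (fixed on), 70 mm tall, about 60 g: round body 32 mm wide, round lid 38 mm wide from 54 to 70 mm above the base. Origin: centre of its base, z up. Starts in any of the grey tray's bays, 5 mm above the bench; neighbouring lids are about 28 mm apart.
- pot_pink: White specimen pot with a pink screw lid (fixed on), 70 mm tall, about 60 g: round body 32 mm wide, round lid 38 mm wide from 54 to 70 mm above the base. Origin: centre of its base, z up. Starts in any of the grey tray's bays, 5 mm above the bench; neighbouring lids are about 28 mm apart.
- tube_blue: Short loose tube with a blue cap, 75 mm tall, 15 g: body 13 mm wide, cap 16 mm wide from 58 to 75 mm above the foot. Origin: centre of its foot, z up. Stands in any of the white rack's holes, foot 5 mm and cap top 80 mm above the bench; it stays there.
- tube_yellow: Short loose tube with a yellow cap, 75 mm tall, 15 g: body 13 mm wide, cap 16 mm wide from 58 to 75 mm above the foot. Origin: centre of its foot, z up. Stands in any of the white rack's holes, foot 5 mm and cap top 80 mm above the bench; it stays there.
- tube_green: Short loose tube with a green cap, 75 mm tall, 15 g: body 13 mm wide, cap 16 mm wide from 58 to 75 mm above the foot. Origin: centre of its foot, z up. Stands in any of the white rack's holes, foot 5 mm and cap top 80 mm above the bench; it stays there.
- tube_pink: Short loose tube with a pink cap, 75 mm tall, 15 g: body 13 mm wide, cap 16 mm wide from 58 to 75 mm above the foot. Origin: centre of its foot, z up. Stands in any of the white rack's holes, foot 5 mm and cap top 80 mm above the bench; it stays there.
Not all that is in view belongs to the job. Leave any red look-alike of the pot_green alone. There is more than one size of the pot_yellow; the one meant has the size given above.

How it is judged:
By the outcome, as a careful person would: the job done as asked, in the order asked, and still so for the second after the job is handed in, with the robot touching nothing.
It also fails if it takes over 112 s, if anything falls off the work surface, if the arm or the gripper's body presses on something with over 40 N, if the wrist force passes 120 N, or if a joint passes its speed limit or range.

## Working session

There is one attempt and no reset: what is moved stays moved. The work goes in short steps, Python scripts to look and compute and a tool call to move; the robot and the scene stay as the last step left them, time stands still between calls to the robot, and variables do not carry over. Pictures are saved under pics/ and viewed, at most 14 in all, crops included, and the job is handed in when it is done.

Besides the shell and the picture viewer there is one more tool, called after "Call:" as a command line: name --argument value ..., lists and objects as JSON in quotes. move_arm: Moves the arm, as the interface text tells. Scaled input: -1 to 1 covers 120 mm each way for a shift and pi/2 rad each way for a turn. Its arguments: {"type":"object","properties":{"series":{"type":"array"},"newtons":{"type":"number"}},"required":["series"]}

```bash
mkdir -p pics; ls
python3 - <<'E'
from workcell import bot
import cv2
for n in("scene","top"):
    f=bot.grab_frame(n); cv2.imwrite(f"pics/{n}0.png",cv2.cvtColor(f["img"],cv2.COLOR_RGB2BGR))
    print({k:v for k,v in f.items() if k!="img"})
s=bot.read_state(); print(s["time"],s["ee_pos"],s["ee_rot"],s["gripper_width"],s["force"])
E
```

```text
pics
{'fx': 430.35576070702274, 'fy': 430.35576070702274, 'cx': 320.312432303078, 'cy': 196.40004636812532, 'position': array([-0.10293146, -0.4487869 ,  0.64796918]), 'orientation': array([ 0.39239324, -0.20001622, -0.41729897,  0.79491045])}
{'fx': 420.0504618439407, 'fy': 420.0504618439407, 'cx': 320.2670378018543, 'cy': 199.7245794129072, 'position': array([0.33875782, 0.01360497, 1.16660217]), 'orientation': array([ 0.04760992, -0.05021285, -0.70017271,  0.71061252])}
0.1 [0.20642575 0.5897205  0.23312007] [ 1.67597186e-01  9.85855437e-01 -4.70389239e-04 -1.36401389e-04] 0.09500161481440339 [ 0.20770285 -0.18149028 -0.04616   ]
```

View pics/scene0.png

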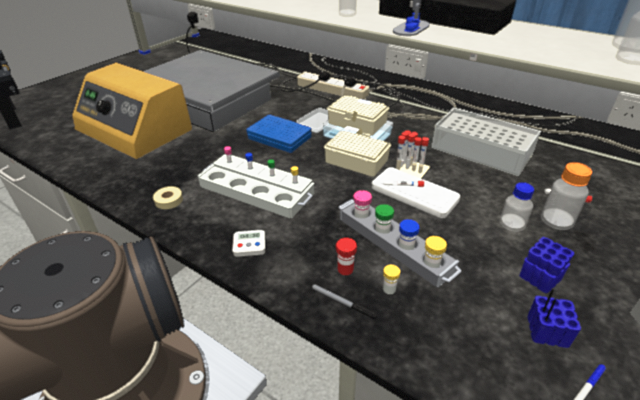

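View pics/top0.png

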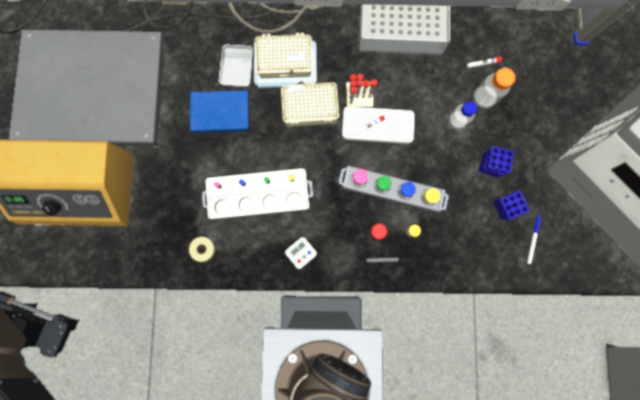

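The tray pots run pink, green, blue, yellow at top-view pixels (360,177), (384,183), (408,189), (432,195). The rack tubes run pink, blue, green, yellow at (218,185), (242,183), (267,181), (291,178). The red pot at (379,231) and the small yellow pot at (414,230) are decoys. Next I triangulate the blob centroids.

```bash
cat > vis.py <<'E'
import numpy as np, cv2
from scipy.spatial.transform import Rotation as R
from workcell import bot
HUE=dict(pink=(155,172),blue=(105,128),green=(50,80),yellow=(20,32))
def ray(f,u,v):
    d=np.array([(u-f["cx"])/f["fx"],-(v-f["cy"])/f["fy"],-1.])
    return np.array(f["position"]),R.from_quat(f["orientation"]).apply(d)
def onz(f,u,v,z):
    o,d=ray(f,u,v); return o+d*(z-o[2])/d[2]
def tri(f,p,g,q):
    o,d=ray(f,*p); a,b=ray(g,*q); d=d/np.linalg.norm(d); b=b/np.linalg.norm(b)
    s,t=np.linalg.lstsq(np.c_[d,-b],a-o,rcond=None)[0]
    return (o+s*d+a+t*b)/2,np.linalg.norm(o+s*d-a-t*b)
def project(f,P):
    c=R.from_quat(f["orientation"]).inv().apply(np.atleast_2d(P)-f["position"])
    return np.c_[f["cx"]+f["fx"]*c[:,0]/-c[:,2],f["cy"]-f["fy"]*c[:,1]/-c[:,2]]
def blobs(f,col,smin=90,vmin=60):
    h=cv2.cvtColor(f["img"],cv2.COLOR_RGB2HSV); lo,hi=HUE[col]
    m=cv2.inRange(h,(lo,smin,vmin),(hi,255,255))
    n,_,st,c=cv2.connectedComponentsWithStats(m)
    return [(c[i],st[i,4]) for i in range(1,n) if st[i,4]>5]
def near(f,col,uv,r=10):
    b=[x for x in blobs(f,col) if np.hypot(*(x[0]-uv))<r]
    return max(b,key=lambda x:x[1]) if b else (None,0)
E
python3 - <<'E'
from vis import *
S,T=bot.grab_frame("scene"),bot.grab_frame("top")
pots=dict(pink=((363,198),(360,177)),green=((385,212),(384,183)),blue=((409,228),(408,189)),yellow=((435,244),(432,195)))
caps=dict(pink=((228,149),(218,185)),blue=((249,157),(242,183)),green=((271,162),(267,181)),yellow=((295,171),(291,178)))
np.set_printoptions(precision=4,suppress=True)
for nm,D in(("pot",pots),("cap",caps)):
    for c,(s,t) in D.items():
        a,na=near(S,c,s);b,nb=near(T,c,t)
        if a is None or b is None: print(nm,c,a,b);continue
        print(nm,c,a,na,b,nb,*tri(S,a,T,b))
for f,n,(x,y,w,h) in((S,"s",(190,135,135,85)),(T,"t",(195,160,125,65))):
    cr=f["img"][y:y+h,x:x+w]; cr=cv2.resize(cr,None,fx=5,fy=5,interpolation=cv2.INTER_CUBIC)
    cv2.imwrite(f"pics/rack_{n}.png",cv2.cvtColor(cr,cv2.COLOR_RGB2BGR))
E
```

```text
pot pink [362.1339 197.2874] 254 [360.0335 176.0056] 179 [ 0.557  -0.0941  0.0687] 0.00036581985554751654
pot green [384.2047 211.5984] 254 [383.6364 182.6606] 165 [ 0.5401 -0.1571  0.0689] 0.0003808667934467852
pot blue [409.0822 227.3487] 304 [407.9947 188.709 ] 189 [ 0.5249 -0.2216  0.0686] 0.0002177397294874358
pot yellow [435.4755 244.5109] 368 [431.7371 195.4021] 194 [ 0.508  -0.2845  0.0687] 0.0009133629495908269
cap pink [227.4462 149.6462] 65 [216.9412 184.5882] 17 [0.5266 0.2832 0.0764] 0.0003933616305170602
cap blue [248.7288 155.9661] 59 [241.5 182. ] 22 [0.5349 0.2188 0.076 ] 0.00029774001213638343
cap green [270.9107 162.9107] 56 [266.5 179.5] 14 [0.5425 0.1534 0.0754] 0.00013826276449474501
cap yellow [294.3333 169.9583] 72 [291.1 177.1] 20 [0.5503 0.0884 0.0751] 0.0006902165256057375
```

View pics/rack_s.png

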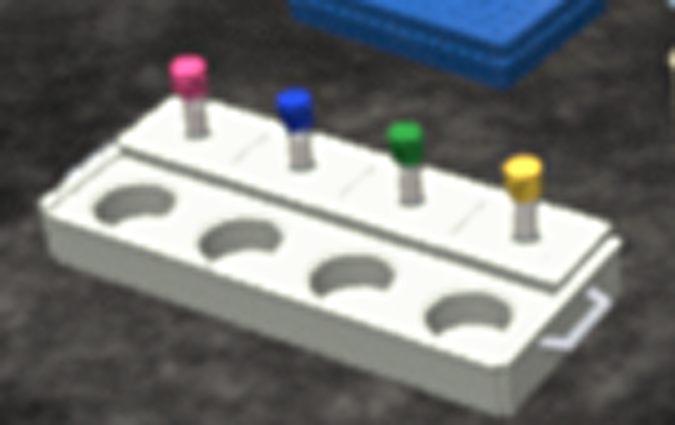

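View pics/rack_t.png

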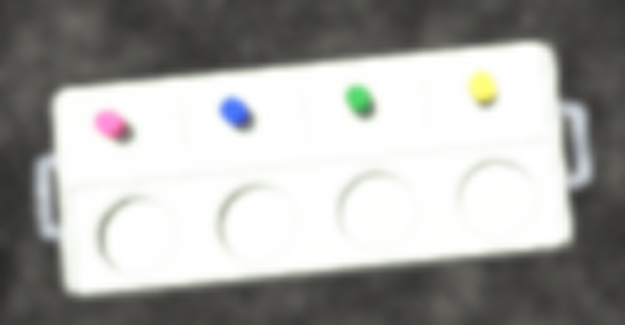

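The crops show the rack's four empty bays, at about (135,205), (240,240), (352,277) and (470,315) in the scene crop. In the top crop they are near (136,235), (257,223), (377,211) and (497,200). Next I fit the bay circles and check them against the cap line.

Run:
```python
from vis import *
np.set_printoptions(precision=4,suppress=True)
S,T=bot.grab_frame("scene"),bot.grab_frame("top")
caps=np.array([[.5266,.2832],[.5349,.2188],[.5425,.1534],[.5503,.0884]])
pots=np.array([[.557,-.0941],[.5401,-.1571],[.5249,-.2216],[.508,-.2845]])
def line(P):
    c=P.mean(0); d=np.linalg.svd(P-c)[2][0]; d*=np.sign(d[1]); return c,d,np.degrees(np.arctan2(-d[0],d[1]))
cc,dy,yaw=line(caps); pc,pd,pyaw=line(pots); print("rack yaw",yaw,"tray yaw",pyaw,pc)
dx=np.array([dy[1],-dy[0]]); bays=[cc-.054*dx+k*dy for k in(.099,.033,-.033,-.099)]
print("tray fit",[pc+k*pd for k in(.099,.033,-.033,-.099)])
print("pred bays",np.array(bays))
x,y,w,h=195,160,125,65
g=cv2.cvtColor(T["img"],cv2.COLOR_RGB2GRAY)[y:y+h,x:x+w]
g=np.clip((g.astype(float)-170)*3,0,255).astype(np.uint8)
g=cv2.resize(g,None,fx=8,fy=8,interpolation=cv2.INTER_CUBIC)
C=cv2.HoughCircles(g,cv2.HOUGH_GRADIENT,1.5,60,param1=80,param2=18,minRadius=52,maxRadius=70)
for c in sorted(C[0].tolist()) if C is not None else []:
    u,v=(c[0]+.5)/8-.5+x,(c[1]+.5)/8-.5+y; print("hough",u,v,c[2]/8,onz(T,u,v,.03))
# scene: dark inside of bays -> ellipse extremes
gs=cv2.cvtColor(S["img"],cv2.COLOR_RGB2GRAY); 
out=[]
for f,(x,y,w,h),n in((S,(190,135,135,85),"s"),(T,(195,160,125,65),"t")):
    k=5;cr=cv2.resize(f["img"][y:y+h,x:x+w],None,fx=k,fy=k,interpolation=cv2.INTER_CUBIC)
    if n=="t": cr=np.clip((cr.astype(float)-170)*3,0,255).astype(np.uint8)
    a=np.linspace(0,2*np.pi,40)
    for b in bays:
        P=np.c_[b[0]+.021*np.cos(a),b[1]+.021*np.sin(a),np.full(40,.03)]
        q=((project(f,P)-[x,y]+.5)*k-.5).round().astype(int)
        cv2.polylines(cr,[q.reshape(-1,1,2)],True,(255,0,0),1)
    out.append(cr)
W=max(o.shape[1] for o in out)
im=np.vstack([cv2.copyMakeBorder(o,0,0,0,W-o.shape[1],cv2.BORDER_CONSTANT) for o in out])
im=cv2.resize(im,None,fx=.79,fy=.79); print(im.shape)
cv2.imwrite("pics/chk.png",cv2.cvtColor(im,cv2.COLOR_RGB2BGR))
```

```text
rack yaw 6.90531162962497 tray yaw -14.312547126778858 [ 0.5325 -0.1893]
tray fit [array([ 0.557 , -0.0934]), array([ 0.5407, -0.1573]), array([ 0.5243, -0.2213]), array([ 0.508 , -0.2853])]
pred bays [[0.4731 0.2777]
 [0.481  0.2122]
 [0.4889 0.1467]
 [0.4969 0.0812]]
hough 198.40625 188.90625 7.606249809265137 [0.522  0.3446 0.03  ]
hough 199.53125 198.65625 8.431249618530273 [0.4951 0.3401 0.03  ]
hough 210.96875 197.34375 8.637499809265137 [0.4992 0.3091 0.03  ]
hough 216.40625 188.71875 6.78125 [0.5233 0.2954 0.03  ]
hough 222.40625 207.09375 8.431249618530273 [0.4729 0.2767 0.03  ]
hough 230.28125 208.21875 7.962500095367432 [0.4701 0.2551 0.03  ]
hough 247.34375 205.96875 8.431249618530273 [0.477  0.2089 0.03  ]
hough 270.40625 177.84375 6.631249904632568 [0.5558 0.1486 0.03  ]
hough 271.53125 203.34375 8.637499809265137 [0.4852 0.1433 0.03  ]
hough 279.03125 202.78125 8.431249618530273 [0.487  0.1229 0.03  ]
hough 293.84375 199.21875 6.612500190734863 [0.4975 0.0828 0.03  ]
hough 297.03125 174.65625 8.225000381469727 [0.5659 0.0756 0.03  ]
hough 297.96875 182.15625 8.225000381469727 [0.545  0.0725 0.03  ]
hough 299.84375 204.46875 8.431249618530273 [0.4833 0.0661 0.03  ]
(592, 533, 3)
```

View pics/chk.png

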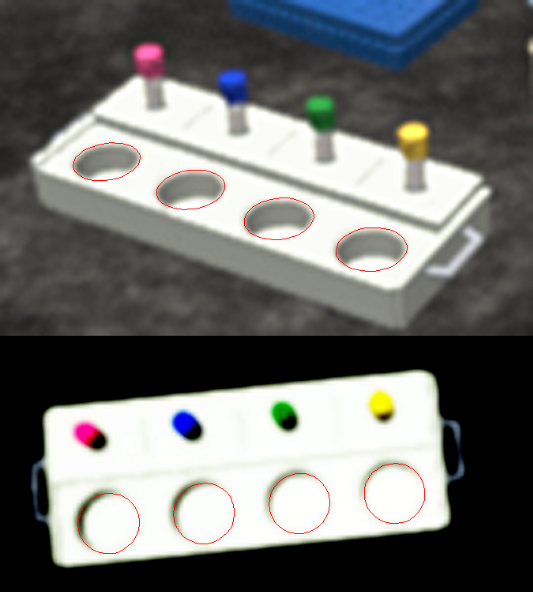

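The projected bays match the rim in both views, so the rack yaw is about +6.9° and the tray yaw about −14.3°. I'll turn the tool so it closes along world x: tool x = +Y, tool y = +X, z down. That direction has clear space around each lid.

Call:
move_arm --series '[{"dx": -0.3,"dy": -0.3,"az": 0.09,"grip": 1},{"dx": -0.6,"dy": -0.6,"az": 0.19},{"dx": -1,"dy": -1,"az": 0.28},{"dx": -1,"dy": -1,"az": 0.38},{"dx": -1,"dy": -1,"az": 0.47},{"dx": -1,"dy": -1,"az": 0.57},{"dx": -1,"dy": -1,"az": 0.66},{"dx": -1,"dy": -1,"az": 0.75},{"dx": -1,"dy": -1,"az": 0.786},{"dx": -1,"dy": -1,"az": 0.786,"grip": 0.55}]' --newtons 15

```text
schema error: expected keys dx, dy, dz, ax, ay, az, grip
```

Call:
move_arm --series '[{"dx": -0.3,"dy": -0.3,"dz": 0,"ax": 0,"ay": 0,"az": 0.09,"grip": 1},{"dx": -0.6,"dy": -0.6,"dz": 0,"ax": 0,"ay": 0,"az": 0.28,"grip": 1},{"dx": -1,"dy": -1,"dz": 0,"ax": 0,"ay": 0,"az": 0.786,"grip": 0.6},{"dx": -1,"dy": -1,"dz": 0,"ax": 0,"ay": 0,"az": 0.786,"grip": 0.6},{"dx": -1,"dy": -1,"dz": 0,"ax": 0,"ay": 0,"az": 0.786,"grip": 0.6},{"dx": -1,"dy": -1,"dz": 0,"ax": 0,"ay": 0,"az": 0.786,"grip": 0.6},{"dx": -1,"dy": -1,"dz": 0,"ax": 0,"ay": 0,"az": 0.786,"grip": 0.6},{"dx": -1,"dy": -1,"dz": 0,"ax": 0,"ay": 0,"az": 0.786,"grip": 0.6},{"dx": -1,"dy": -1,"dz": 0,"ax": 0,"ay": 0,"az": 0.786,"grip": 0.6},{"dx": -1,"dy": -1,"dz": 0,"ax": 0,"ay": 0,"az": 0.786,"grip": 0.6}]' --newtons 15

```text
time: 1.3
ee_pos: [0.2801, 0.437, 0.2337]
ee_rot: [0.708, 0.707, 0.0, -0.0]
force: [0.4, 0.7, -0.7]
gripper_width: 0.0572
grip_force: 0.0
```

Call:
move_arm --series '[{"dx": -1,"dy": 1,"dz": 0,"ax": 0,"ay": 0,"az": 0,"grip": 0.6},{"dx": -1,"dy": 1,"dz": 0,"ax": 0,"ay": 0,"az": 0,"grip": 0.6},{"dx": -1,"dy": 1,"dz": 0,"ax": 0,"ay": 0,"az": 0,"grip": 0.6},{"dx": -1,"dy": 1,"dz": 0,"ax": 0,"ay": 0,"az": 0,"grip": 0.6}]'

```text
time: 1.7
ee_pos: [0.4022, 0.3145, 0.2337]
ee_rot: [0.707, 0.707, 0.0, 0.0]
force: [-0.3, 0.3, -0.0]
gripper_width: 0.0567
grip_force: 0.0
```

Call:
move_arm --series '[{"dx": -1,"dy": 1,"dz": 0,"ax": 0,"ay": 0,"az": 0,"grip": 0.6},{"dx": -1,"dy": 1,"dz": 0,"ax": 0,"ay": 0,"az": 0,"grip": 0.6},{"dx": -1,"dy": 1,"dz": 0,"ax": 0,"ay": 0,"az": 0,"grip": 0.6},{"dx": -1,"dy": 1,"dz": 0,"ax": 0,"ay": 0,"az": 0,"grip": 0.6}]'

```text
time: 2.1
ee_pos: [0.5224, 0.194, 0.2335]
ee_rot: [0.708, 0.707, 0.0, 0.0]
force: [0.4, 0.4, -0.4]
gripper_width: 0.0574
grip_force: 0.0
```

Call:
move_arm --series '[{"dx": -1,"dy": 0.308,"dz": 0,"ax": 0,"ay": 0,"az": 0,"grip": 0.6},{"dx": -1,"dy": 0.308,"dz": 0,"ax": 0,"ay": 0,"az": 0,"grip": 0.6},{"dx": -1,"dy": 0.308,"dz": 0,"ax": 0,"ay": 0,"az": 0,"grip": 0.6},{"dx": -1,"dy": 0.308,"dz": 0,"ax": 0,"ay": 0,"az": 0,"grip": 0.6}]'

```text
time: 2.5
ee_pos: [0.5576, 0.074, 0.2334]
ee_rot: [0.708, 0.706, -0.0, 0.0]
force: [0.9, 0.7, -0.0]
gripper_width: 0.0569
grip_force: 0.0
```

Call:
move_arm --series '[{"dx": -1,"dy": 0,"dz": 0,"ax": 0,"ay": 0,"az": 0,"grip": 0.6},{"dx": -1,"dy": 0,"dz": 0,"ax": 0,"ay": 0,"az": 0,"grip": 0.6},{"dx": -1,"dy": 0,"dz": 0,"ax": 0,"ay": 0,"az": 0,"grip": 0.6},{"dx": -1,"dy": 0,"dz": 0,"ax": 0,"ay": 0,"az": 0,"grip": 0.6},{"dx": -1,"dy": 0,"dz": 0,"ax": 0,"ay": 0,"az": 0,"grip": 0.6}]'

```text
time: 3.0
ee_pos: [0.5567, -0.0424, 0.2336]
ee_rot: [0.707, 0.707, 0.0, -0.0]
force: [-0.4, 0.9, 0.3]
gripper_width: 0.057
grip_force: 0.0
```

Call:
move_arm --series '[{"dx": -0.42,"dy": 0,"dz": 0,"ax": 0,"ay": 0,"az": 0,"grip": 0.6},{"dx": -0.42,"dy": 0,"dz": 0.2,"ax": 0,"ay": 0,"az": 0,"grip": 0.6},{"dx": -0.42,"dy": 0,"dz": 0.5,"ax": 0,"ay": 0,"az": 0,"grip": 0.6},{"dx": -0.42,"dy": 0,"dz": 0.5,"ax": 0,"ay": 0,"az": 0,"grip": 0.6},{"dx": -0.42,"dy": 0,"dz": 0.5,"ax": 0,"ay": 0,"az": 0,"grip": 0.6}]'

```text
time: 3.5
ee_pos: [0.557, -0.0923, 0.1741]
ee_rot: [0.707, 0.708, -0.0, -0.0]
force: [0.3, -1.3, 1.1]
gripper_width: 0.0572
grip_force: 0.0
```

Call:
move_arm --series '[{"dx": 0,"dy": 0,"dz": 0.25,"ax": 0,"ay": 0,"az": 0,"grip": 0.6},{"dx": 0,"dy": 0,"dz": 0.5,"ax": 0,"ay": 0,"az": 0,"grip": 0.6},{"dx": 0,"dy": 0,"dz": 0.7,"ax": 0,"ay": 0,"az": 0,"grip": 0.6},{"dx": 0,"dy": 0,"dz": 0.88,"ax": 0,"ay": 0,"az": 0,"grip": 0.6},{"dx": 0,"dy": 0,"dz": 0.88,"ax": 0,"ay": 0,"az": 0,"grip": 0.6},{"dx": 0,"dy": 0,"dz": 0.88,"ax": 0,"ay": 0,"az": 0,"grip": 0.6}]'

```text
time: 4.1
ee_pos: [0.5577, -0.0932, 0.0696]
ee_rot: [0.707, 0.707, 0.0, 0.001]
force: [0.1, -0.6, -0.1]
gripper_width: 0.0571
grip_force: 0.0
```

Call:
move_arm --series '[{"dx": 0,"dy": 0,"dz": 0.01,"ax": 0,"ay": 0,"az": 0,"grip": 0.2},{"dx": 0,"dy": 0,"dz": 0.01,"ax": 0,"ay": 0,"az": 0,"grip": 0.2},{"dx": 0,"dy": 0,"dz": 0.01,"ax": 0,"ay": 0,"az": 0,"grip": 0.2},{"dx": 0,"dy": 0,"dz": 0.01,"ax": 0,"ay": 0,"az": 0,"grip": 0.2},{"dx": 0,"dy": 0,"dz": 0.01,"ax": 0,"ay": 0,"az": 0,"grip": 0.2},{"dx": 0,"dy": 0,"dz": 0.01,"ax": 0,"ay": 0,"az": 0,"grip": 0.2}]' --newtons 15

```text
time: 4.7
ee_pos: [0.5572, -0.0937, 0.0676]
ee_rot: [0.707, 0.707, 0.0, 0.001]
force: [-1.3, 0.6, 6.8]
gripper_width: 0.0375
grip_force: 15.0
```

Call:
move_arm --series '[{"dx": 0,"dy": 0,"dz": -0.2,"ax": 0,"ay": 0,"az": 0,"grip": 0.2},{"dx": 0,"dy": 0,"dz": -0.5,"ax": 0,"ay": 0,"az": 0,"grip": 0.2},{"dx": 0,"dy": 0,"dz": -0.8,"ax": 0,"ay": 0,"az": 0,"grip": 0.2},{"dx": 0,"dy": 0,"dz": -1,"ax": 0,"ay": 0,"az": 0,"grip": 0.2},{"dx": 0,"dy": 0,"dz": -1,"ax": 0,"ay": 0,"az": 0,"grip": 0.2}]'

```text
time: 5.2
ee_pos: [0.5578, -0.0939, 0.19]
ee_rot: [0.707, 0.707, 0.001, 0.002]
force: [0.2, 0.3, -0.1]
gripper_width: 0.0378
grip_force: 15.0
```

Call:
move_arm --series '[{"dx": 0.2,"dy": -0.07,"dz": 0,"ax": 0,"ay": 0,"az": 0,"grip": 0.2},{"dx": 0.5,"dy": -0.17,"dz": 0,"ax": 0,"ay": 0,"az": 0,"grip": 0.2},{"dx": 0.8,"dy": -0.28,"dz": 0,"ax": 0,"ay": 0,"az": 0,"grip": 0.2},{"dx": 1,"dy": -0.35,"dz": 0,"ax": 0,"ay": 0,"az": 0,"grip": 0.2}]'

```text
time: 5.6
ee_pos: [0.5133, 0.0281, 0.1857]
ee_rot: [0.707, 0.707, -0.001, -0.001]
force: [0.2, -0.7, 0.1]
gripper_width: 0.0378
grip_force: 15.0
```

Call:
move_arm --series '[{"dx": 0.3,"dy": -0.1,"dz": 0,"ax": 0,"ay": 0,"az": 0,"grip": 0.2},{"dx": 0.6,"dy": -0.2,"dz": 0,"ax": 0,"ay": 0,"az": 0,"grip": 0.2},{"dx": 0.9,"dy": -0.3,"dz": 0,"ax": 0,"ay": 0,"az": 0,"grip": 0.2},{"dx": 1,"dy": -0.35,"dz": 0,"ax": 0,"ay": 0,"az": 0,"grip": 0.2}]'

```text
time: 6.0
ee_pos: [0.4714, 0.1487, 0.1859]
ee_rot: [0.707, 0.708, -0.001, -0.001]
force: [0.2, 0.1, -2.0]
gripper_width: 0.0371
grip_force: 15.0
```

Call:
move_arm --series '[{"dx": 0.3,"dy": 0,"dz": 0,"ax": 0,"ay": 0,"az": 0,"grip": 0.2},{"dx": 0.6,"dy": 0,"dz": 0,"ax": 0,"ay": 0,"az": 0,"grip": 0.2},{"dx": 0.9,"dy": 0,"dz": 0,"ax": 0,"ay": 0,"az": 0,"grip": 0.2},{"dx": 1,"dy": 0,"dz": 0,"ax": 0,"ay": 0,"az": 0,"grip": 0.2},{"dx": 1,"dy": 0,"dz": 0,"ax": 0,"ay": 0,"az": 0,"grip": 0.2},{"dx": 1,"dy": 0,"dz": 0,"ax": 0,"ay": 0,"az": 0,"grip": 0.2}]'

```text
time: 6.6
ee_pos: [0.4728, 0.2655, 0.1863]
ee_rot: [0.707, 0.707, -0.001, -0.0]
force: [-0.5, -0.5, -0.8]
gripper_width: 0.0374
grip_force: 15.0
```

Call:
move_arm --series '[{"dx": 0.095,"dy": 0,"dz": 0,"ax": 0,"ay": 0,"az": 0,"grip": 0.2},{"dx": 0.095,"dy": 0,"dz": 0.1,"ax": 0,"ay": 0,"az": 0,"grip": 0.2},{"dx": 0.095,"dy": 0,"dz": 0.3,"ax": 0,"ay": 0,"az": 0,"grip": 0.2},{"dx": 0.095,"dy": 0,"dz": 0.5,"ax": 0,"ay": 0,"az": 0,"grip": 0.2},{"dx": 0.095,"dy": 0,"dz": 0.65,"ax": 0,"ay": 0,"az": 0,"grip": 0.2},{"dx": 0.095,"dy": 0,"dz": 0.7,"ax": 0,"ay": 0,"az": 0,"grip": 0.2},{"dx": 0.095,"dy": 0,"dz": 0.7,"ax": 0,"ay": 0,"az": 0,"grip": 0.2}]'

```text
time: 7.3
ee_pos: [0.4727, 0.2774, 0.1019]
ee_rot: [0.707, 0.707, -0.001, -0.0]
force: [0.4, -0.3, -0.5]
gripper_width: 0.0374
grip_force: 15.0
```

Run:
```python
from vis import *
S,T=bot.grab_frame("scene"),bot.grab_frame("top")
s=bot.read_state();p=np.array(s["ee_pos"]);print(p)
# body bottom vs lid: verticality
for f in(S,T): print(project(f,[p,[.4731,.2777,.03]]),[ (b[0].round(1),b[1]) for b in blobs(f,"pink")])
u=project(S,p)[0].astype(int); x,y=max(u[0]-80,0),max(u[1]-60,0)
cr=cv2.resize(S["img"][y:y+120,x:x+160],None,fx=4,fy=4,interpolation=cv2.INTER_CUBIC)
cv2.imwrite("pics/held1.png",cv2.cvtColor(cr,cv2.COLOR_RGB2BGR)); print(x,y)
```

```text
[0.47330733 0.27783741 0.10330811]
[[211.81853051 150.37359291]
 [216.57259173 175.39192332]] [(array([213.1, 150.3]), np.int32(174)), (array([227.3, 149.7]), np.int32(68))]
[[215.45094098 203.45322517]
 [222.02623331 207.00818811]] []
131 90
```

View pics/held1.png

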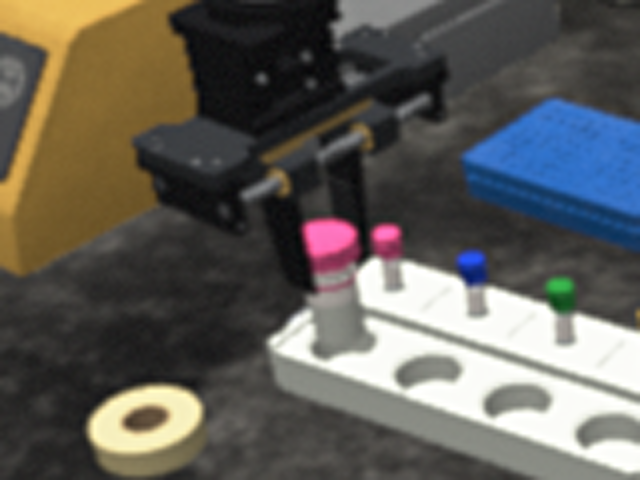

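Pink hangs upright, with its lid at crop (330,243) and its body centred over bay 1 at (345,345). Lowering it now.

Call:
move_arm --series '[{"dx": 0,"dy": 0,"dz": 0.06,"ax": 0,"ay": 0,"az": 0,"grip": 0.2},{"dx": 0,"dy": 0,"dz": 0.12,"ax": 0,"ay": 0,"az": 0,"grip": 0.2},{"dx": 0,"dy": 0,"dz": 0.18,"ax": 0,"ay": 0,"az": 0,"grip": 0.2},{"dx": 0,"dy": 0,"dz": 0.24,"ax": 0,"ay": 0,"az": 0,"grip": 0.2},{"dx": 0,"dy": 0,"dz": 0.28,"ax": 0,"ay": 0,"az": 0,"grip": 0.2},{"dx": 0,"dy": 0,"dz": 0.28,"ax": 0,"ay": 0,"az": 0,"grip": 0.2}]'

```text
time: 8.0
ee_pos: [0.4727, 0.2778, 0.0684]
ee_rot: [0.707, 0.707, -0.001, -0.0]
force: [0.4, 0.9, 0.5]
gripper_width: 0.038
grip_force: 15.0
```

Call:
move_arm --series '[{"dx": 0,"dy": 0,"dz": 0.01,"ax": 0,"ay": 0,"az": 0,"grip": 0.2},{"dx": 0,"dy": 0,"dz": 0.02,"ax": 0,"ay": 0,"az": 0,"grip": 0.2},{"dx": 0,"dy": 0,"dz": 0.025,"ax": 0,"ay": 0,"az": 0,"grip": 0.2},{"dx": 0,"dy": 0,"dz": 0.025,"ax": 0,"ay": 0,"az": 0,"grip": 0.2}]'

```text
time: 8.4
ee_pos: [0.4735, 0.2781, 0.0675]
ee_rot: [0.707, 0.707, 0.001, 0.0]
force: [-1.2, -1.4, 11.2]
gripper_width: 0.0378
grip_force: 15.0
```

Call:
move_arm --series '[{"dx": 0,"dy": 0,"dz": 0,"ax": 0,"ay": 0,"az": 0,"grip": 0.5},{"dx": 0,"dy": 0,"dz": 0,"ax": 0,"ay": 0,"az": 0,"grip": 0.5},{"dx": 0,"dy": 0,"dz": 0,"ax": 0,"ay": 0,"az": 0,"grip": 0.5},{"dx": 0,"dy": 0,"dz": -0.1,"ax": 0,"ay": 0,"az": 0,"grip": 0.5},{"dx": 0,"dy": 0,"dz": -0.3,"ax": 0,"ay": 0,"az": 0,"grip": 0.5},{"dx": 0,"dy": 0,"dz": -0.6,"ax": 0,"ay": 0,"az": 0,"grip": 0.5},{"dx": 0,"dy": 0,"dz": -1,"ax": 0,"ay": 0,"az": 0,"grip": 0.5},{"dx": 0,"dy": 0,"dz": -1,"ax": 0,"ay": 0,"az": 0,"grip": 0.5}]'

```text
time: 9.2
ee_pos: [0.4748, 0.2788, 0.1924]
ee_rot: [0.707, 0.707, 0.004, 0.002]
force: [-0.3, 0.1, -0.8]
gripper_width: 0.0475
grip_force: 0.0
```

Call:
move_arm --series '[{"dx": -0.4,"dy": 0.1,"dz": 0,"ax": 0,"ay": 0,"az": 0,"grip": 0.6},{"dx": -0.8,"dy": 0.2,"dz": 0,"ax": 0,"ay": 0,"az": 0,"grip": 0.6},{"dx": -1,"dy": 0.2,"dz": 0,"ax": 0,"ay": 0,"az": 0,"grip": 0.6},{"dx": -1,"dy": 0.2,"dz": 0,"ax": 0,"ay": 0,"az": 0,"grip": 0.6}]'

```text
time: 9.6
ee_pos: [0.4969, 0.1553, 0.1864]
ee_rot: [0.708, 0.706, -0.0, -0.0]
force: [0.2, 0.6, 0.7]
gripper_width: 0.0569
grip_force: 0.0
```

Call:
move_arm --series '[{"dx": -0.4,"dy": 0.1,"dz": 0,"ax": 0,"ay": 0,"az": 0,"grip": 0.6},{"dx": -0.8,"dy": 0.2,"dz": 0,"ax": 0,"ay": 0,"az": 0,"grip": 0.6},{"dx": -1,"dy": 0.2,"dz": 0,"ax": 0,"ay": 0,"az": 0,"grip": 0.6},{"dx": -1,"dy": 0.2,"dz": 0,"ax": 0,"ay": 0,"az": 0,"grip": 0.6}]'

```text
time: 10.0
ee_pos: [0.521, 0.036, 0.1863]
ee_rot: [0.708, 0.706, -0.0, 0.0]
force: [0.9, -0.4, -0.2]
gripper_width: 0.0572
grip_force: 0.0
```

Call:
move_arm --series '[{"dx": -0.4,"dy": 0.1,"dz": 0,"ax": 0,"ay": 0,"az": 0,"grip": 0.6},{"dx": -0.8,"dy": 0.164,"dz": 0,"ax": 0,"ay": 0,"az": 0,"grip": 0.6},{"dx": -1,"dy": 0.164,"dz": 0,"ax": 0,"ay": 0,"az": 0,"grip": 0.6},{"dx": -1,"dy": 0.164,"dz": 0,"ax": 0,"ay": 0,"az": 0,"grip": 0.6}]'

```text
time: 10.4
ee_pos: [0.5407, -0.0834, 0.1861]
ee_rot: [0.708, 0.706, 0.0, 0.0]
force: [0.4, -0.3, -0.7]
gripper_width: 0.0568
grip_force: 0.0
```

Call:
move_arm --series '[{"dx": -0.4,"dy": 0,"dz": 0,"ax": 0,"ay": 0,"az": 0,"grip": 0.6},{"dx": -0.628,"dy": 0,"dz": 0,"ax": 0,"ay": 0,"az": 0,"grip": 0.6},{"dx": -0.628,"dy": 0,"dz": 0,"ax": 0,"ay": 0,"az": 0,"grip": 0.6},{"dx": -0.628,"dy": 0,"dz": 0,"ax": 0,"ay": 0,"az": 0,"grip": 0.6},{"dx": -0.628,"dy": 0,"dz": 0,"ax": 0,"ay": 0,"az": 0,"grip": 0.6}]'

```text
time: 10.9
ee_pos: [0.5405, -0.1557, 0.1862]
ee_rot: [0.707, 0.707, 0.0, -0.0]
force: [-0.3, 0.8, 0.6]
gripper_width: 0.0571
grip_force: 0.0
```

Run:
```python
from vis import *
np.set_printoptions(precision=4,suppress=True)
S,T=bot.grab_frame("scene"),bot.grab_frame("top")
for c,P in dict(pink=[.4731,.2777,.067],green=[.5407,-.1573,.067],blue=[.5243,-.2213,.067],yellow=[.508,-.2853,.067]).items():
    P=np.array(P);a=near(S,c,project(S,P)[0],6);b=near(T,c,project(T,P)[0],6)
    print(c,a[1],b[1],tri(S,a[0],T,b[0]) if a[1] and b[1] else onz(S,*a[0],.0687) if a[1] else "none")
```

```text
pink 192 125 (array([0.4692, 0.2742, 0.0723]), np.float64(0.002369372164195073))
green 252 0 [ 0.5405 -0.1571  0.0687]
blue 304 0 [ 0.5248 -0.2217  0.0687]
yellow 368 0 [ 0.5083 -0.2849  0.0687]
```

Call:
move_arm --series '[{"dx": 0,"dy": 0,"dz": 0.3,"ax": 0,"ay": 0,"az": 0,"grip": 0.6},{"dx": 0,"dy": 0,"dz": 0.6,"ax": 0,"ay": 0,"az": 0,"grip": 0.6},{"dx": 0,"dy": 0,"dz": 0.8,"ax": 0,"ay": 0,"az": 0,"grip": 0.6},{"dx": 0,"dy": 0,"dz": 0.99,"ax": 0,"ay": 0,"az": 0,"grip": 0.6},{"dx": 0,"dy": 0,"dz": 0.99,"ax": 0,"ay": 0,"az": 0,"grip": 0.6},{"dx": 0,"dy": 0,"dz": 0.99,"ax": 0,"ay": 0,"az": 0,"grip": 0.2},{"dx": 0,"dy": 0,"dz": 0.99,"ax": 0,"ay": 0,"az": 0,"grip": 0.2},{"dx": 0,"dy": 0,"dz": 0.99,"ax": 0,"ay": 0,"az": 0,"grip": 0.2},{"dx": 0,"dy": 0,"dz": 0.99,"ax": 0,"ay": 0,"az": 0,"grip": 0.2},{"dx": 0,"dy": 0,"dz": 0.99,"ax": 0,"ay": 0,"az": 0,"grip": 0.2}]'

```text
time: 12.0
ee_pos: [0.5409, -0.1577, 0.0686]
ee_rot: [0.707, 0.707, 0.0, 0.001]
force: [-0.2, 1.4, 7.1]
gripper_width: 0.0377
grip_force: 15.0
```

Run:
```python
from vis import *
np.set_printoptions(precision=4,suppress=True)
S,T=bot.grab_frame("scene"),bot.grab_frame("top")
P=np.array([.4731,.2777,.067])
for f in(S,T):print(near(f,"pink",project(f,P)[0],9),project(f,P))
o=[]
for f in(S,T):
    u=project(f,[.49,.2,.05])[0].astype(int);cr=f["img"][u[1]-55:u[1]+55,u[0]-95:u[0]+95]
    o.append(cv2.resize(cr,None,fx=2.6,fy=2.6,interpolation=cv2.INTER_CUBIC))
cv2.imwrite("pics/p1.png",cv2.cvtColor(np.vstack(o),cv2.COLOR_RGB2BGR))
```

```text
(array([213.1526, 162.4053]), np.int32(190)) [[214.2121 163.0565]]
(array([219.871 , 206.1048]), np.int32(124)) [[218.8398 205.312 ]]
```

View pics/p1.png

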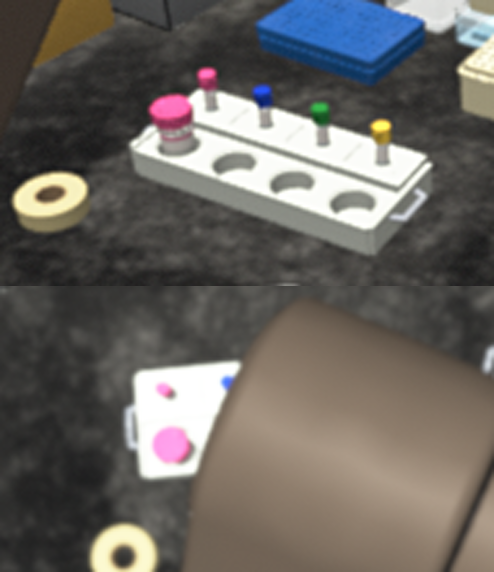

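Pink sits home in bay 1, with its lid at (172,110) in the scene crop. Green is gripped and goes to bay 3.

Call:
move_arm --series '[{"dx": 0,"dy": 0,"dz": -0.2,"ax": 0,"ay": 0,"az": 0,"grip": 0.2},{"dx": 0,"dy": 0,"dz": -0.5,"ax": 0,"ay": 0,"az": 0,"grip": 0.2},{"dx": 0,"dy": 0,"dz": -0.8,"ax": 0,"ay": 0,"az": 0,"grip": 0.2},{"dx": 0,"dy": 0,"dz": -1,"ax": 0,"ay": 0,"az": 0,"grip": 0.2},{"dx": 0,"dy": 0,"dz": -1,"ax": 0,"ay": 0,"az": 0,"grip": 0.2}]'

```text
time: 12.6
ee_pos: [0.5414, -0.1579, 0.191]
ee_rot: [0.707, 0.707, 0.001, 0.003]
force: [-0.1, 0.2, -1.0]
gripper_width: 0.0376
grip_force: 15.0
```

Call:
move_arm --series '[{"dx": 0.2,"dy": -0.04,"dz": 0,"ax": 0,"ay": 0,"az": 0,"grip": 0.2},{"dx": 0.5,"dy": -0.1,"dz": 0,"ax": 0,"ay": 0,"az": 0,"grip": 0.2},{"dx": 0.8,"dy": -0.16,"dz": 0,"ax": 0,"ay": 0,"az": 0,"grip": 0.2},{"dx": 1,"dy": -0.2,"dz": 0,"ax": 0,"ay": 0,"az": 0,"grip": 0.2}]'

```text
time: 13.0
ee_pos: [0.5153, -0.0357, 0.1865]
ee_rot: [0.707, 0.707, -0.0, -0.001]
force: [1.2, 0.4, -1.0]
gripper_width: 0.0372
grip_force: 15.0
```

Call:
move_arm --series '[{"dx": 0.3,"dy": -0.07,"dz": 0,"ax": 0,"ay": 0,"az": 0,"grip": 0.2},{"dx": 0.6,"dy": -0.14,"dz": 0,"ax": 0,"ay": 0,"az": 0,"grip": 0.2},{"dx": 0.9,"dy": -0.2,"dz": 0,"ax": 0,"ay": 0,"az": 0,"grip": 0.2},{"dx": 1,"dy": -0.232,"dz": 0,"ax": 0,"ay": 0,"az": 0,"grip": 0.2}]'

```text
time: 13.4
ee_pos: [0.4875, 0.0848, 0.1867]
ee_rot: [0.707, 0.708, -0.0, -0.001]
force: [0.1, -0.1, -0.9]
gripper_width: 0.0376
grip_force: 15.0
```

Call:
move_arm --series '[{"dx": 0.3,"dy": 0,"dz": 0,"ax": 0,"ay": 0,"az": 0,"grip": 0.2},{"dx": 0.533,"dy": 0,"dz": 0,"ax": 0,"ay": 0,"az": 0,"grip": 0.2},{"dx": 0.533,"dy": 0,"dz": 0.1,"ax": 0,"ay": 0,"az": 0,"grip": 0.2},{"dx": 0.533,"dy": 0,"dz": 0.3,"ax": 0,"ay": 0,"az": 0,"grip": 0.2},{"dx": 0.533,"dy": 0,"dz": 0.5,"ax": 0,"ay": 0,"az": 0,"grip": 0.2},{"dx": 0.533,"dy": 0,"dz": 0.65,"ax": 0,"ay": 0,"az": 0,"grip": 0.2},{"dx": 0.533,"dy": 0,"dz": 0.7,"ax": 0,"ay": 0,"az": 0,"grip": 0.2},{"dx": 0.533,"dy": 0,"dz": 0.7,"ax": 0,"ay": 0,"az": 0,"grip": 0.2}]'

```text
time: 14.2
ee_pos: [0.4884, 0.1457, 0.1024]
ee_rot: [0.708, 0.707, -0.001, -0.001]
force: [1.4, -0.1, -0.8]
gripper_width: 0.0377
grip_force: 15.0
```

Call:
move_arm --series '[{"dx": 0,"dy": 0,"dz": 0.06,"ax": 0,"ay": 0,"az": 0,"grip": 0.2},{"dx": 0,"dy": 0,"dz": 0.12,"ax": 0,"ay": 0,"az": 0,"grip": 0.2},{"dx": 0,"dy": 0,"dz": 0.18,"ax": 0,"ay": 0,"az": 0,"grip": 0.2},{"dx": 0,"dy": 0,"dz": 0.24,"ax": 0,"ay": 0,"az": 0,"grip": 0.2},{"dx": 0,"dy": 0,"dz": 0.27,"ax": 0,"ay": 0,"az": 0,"grip": 0.2},{"dx": 0,"dy": 0,"dz": 0.29,"ax": 0,"ay": 0,"az": 0,"grip": 0.2},{"dx": 0,"dy": 0,"dz": 0.305,"ax": 0,"ay": 0,"az": 0,"grip": 0.2},{"dx": 0,"dy": 0,"dz": 0.305,"ax": 0,"ay": 0,"az": 0,"grip": 0.2}]'

```text
time: 15.0
ee_pos: [0.4888, 0.1466, 0.0675]
ee_rot: [0.707, 0.707, 0.0, 0.0]
force: [-3.5, -0.5, 9.6]
gripper_width: 0.0378
grip_force: 15.0
```

Call:
move_arm --series '[{"dx": 0,"dy": 0,"dz": 0,"ax": 0,"ay": 0,"az": 0,"grip": 0.5},{"dx": 0,"dy": 0,"dz": 0,"ax": 0,"ay": 0,"az": 0,"grip": 0.5},{"dx": 0,"dy": 0,"dz": 0,"ax": 0,"ay": 0,"az": 0,"grip": 0.5},{"dx": 0,"dy": 0,"dz": -0.1,"ax": 0,"ay": 0,"az": 0,"grip": 0.5},{"dx": 0,"dy": 0,"dz": -0.3,"ax": 0,"ay": 0,"az": 0,"grip": 0.5},{"dx": 0,"dy": 0,"dz": -0.6,"ax": 0,"ay": 0,"az": 0,"grip": 0.5},{"dx": 0,"dy": 0,"dz": -1,"ax": 0,"ay": 0,"az": 0,"grip": 0.5},{"dx": 0,"dy": 0,"dz": -1,"ax": 0,"ay": 0,"az": 0,"grip": 0.5}]'

```text
time: 15.8
ee_pos: [0.4907, 0.1469, 0.1927]
ee_rot: [0.707, 0.707, 0.004, 0.003]
force: [0.4, 0.1, -1.1]
gripper_width: 0.0473
grip_force: 0.0
```

Call:
move_arm --series '[{"dx": -0.4,"dy": 0.1,"dz": 0,"ax": 0,"ay": 0,"az": 0,"grip": 0.6},{"dx": -0.8,"dy": 0.1,"dz": 0,"ax": 0,"ay": 0,"az": 0,"grip": 0.6},{"dx": -1,"dy": 0.1,"dz": 0,"ax": 0,"ay": 0,"az": 0,"grip": 0.6},{"dx": -1,"dy": 0.1,"dz": 0,"ax": 0,"ay": 0,"az": 0,"grip": 0.6}]'

```text
time: 16.2
ee_pos: [0.5006, 0.024, 0.187]
ee_rot: [0.708, 0.706, -0.0, 0.0]
force: [-0.7, -0.1, 1.1]
gripper_width: 0.0571
grip_force: 0.0
```

Call:
move_arm --series '[{"dx": -0.4,"dy": 0.1,"dz": 0,"ax": 0,"ay": 0,"az": 0,"grip": 0.6},{"dx": -0.8,"dy": 0.1,"dz": 0,"ax": 0,"ay": 0,"az": 0,"grip": 0.6},{"dx": -1,"dy": 0.1,"dz": 0,"ax": 0,"ay": 0,"az": 0,"grip": 0.6},{"dx": -1,"dy": 0.1,"dz": 0,"ax": 0,"ay": 0,"az": 0,"grip": 0.6}]'

```text
time: 16.6
ee_pos: [0.5127, -0.0954, 0.1868]
ee_rot: [0.708, 0.706, 0.0, 0.0]
force: [0.5, 0.4, 0.6]
gripper_width: 0.0571
grip_force: 0.0
```

Call:
move_arm --series '[{"dx": -0.4,"dy": 0.1,"dz": 0,"ax": 0,"ay": 0,"az": 0,"grip": 0.6},{"dx": -0.8,"dy": 0.1,"dz": 0,"ax": 0,"ay": 0,"az": 0,"grip": 0.6},{"dx": -1,"dy": 0.1,"dz": 0,"ax": 0,"ay": 0,"az": 0,"grip": 0.6},{"dx": -1,"dy": 0.1,"dz": 0,"ax": 0,"ay": 0,"az": 0,"grip": 0.6}]'

```text
time: 17.0
ee_pos: [0.5247, -0.2148, 0.1866]
ee_rot: [0.708, 0.706, 0.0, 0.0]
force: [0.3, 0.9, -0.5]
gripper_width: 0.0572
grip_force: 0.0
```

Call:
move_arm --series '[{"dx": -0.067,"dy": 0,"dz": 0,"ax": 0,"ay": 0,"az": 0,"grip": 0.6},{"dx": -0.067,"dy": 0,"dz": 0,"ax": 0,"ay": 0,"az": 0,"grip": 0.6},{"dx": -0.067,"dy": 0,"dz": 0.2,"ax": 0,"ay": 0,"az": 0,"grip": 0.6},{"dx": -0.067,"dy": 0,"dz": 0.4,"ax": 0,"ay": 0,"az": 0,"grip": 0.6},{"dx": -0.067,"dy": 0,"dz": 0.4,"ax": 0,"ay": 0,"az": 0,"grip": 0.6}]'

```text
time: 17.5
ee_pos: [0.5236, -0.2197, 0.1367]
ee_rot: [0.707, 0.707, -0.001, -0.002]
force: [-0.2, -0.0, 0.2]
gripper_width: 0.0568
grip_force: 0.0
```

Call:
move_arm --series '[{"dx": 0,"dy": 0,"dz": 0.2,"ax": 0,"ay": 0,"az": 0,"grip": 0.6},{"dx": 0,"dy": 0,"dz": 0.4,"ax": 0,"ay": 0,"az": 0,"grip": 0.6},{"dx": 0,"dy": 0,"dz": 0.593,"ax": 0,"ay": 0,"az": 0,"grip": 0.6},{"dx": 0,"dy": 0,"dz": 0.593,"ax": 0,"ay": 0,"az": 0,"grip": 0.6},{"dx": 0,"dy": 0,"dz": 0.593,"ax": 0,"ay": 0,"az": 0,"grip": 0.6},{"dx": 0,"dy": 0,"dz": 0.593,"ax": 0,"ay": 0,"az": 0,"grip": 0.2},{"dx": 0,"dy": 0,"dz": 0.593,"ax": 0,"ay": 0,"az": 0,"grip": 0.2},{"dx": 0,"dy": 0,"dz": 0.593,"ax": 0,"ay": 0,"az": 0,"grip": 0.2},{"dx": 0,"dy": 0,"dz": 0.593,"ax": 0,"ay": 0,"az": 0,"grip": 0.2},{"dx": 0,"dy": 0,"dz": 0.593,"ax": 0,"ay": 0,"az": 0,"grip": 0.2}]'

```text
time: 18.5
ee_pos: [0.5249, -0.2218, 0.0685]
ee_rot: [0.707, 0.707, 0.0, 0.001]
force: [-0.6, 0.7, 6.6]
gripper_width: 0.0376
grip_force: 15.0
```

Call:
move_arm --series '[{"dx": 0,"dy": 0,"dz": -0.2,"ax": 0,"ay": 0,"az": 0,"grip": 0.2},{"dx": 0,"dy": 0,"dz": -0.5,"ax": 0,"ay": 0,"az": 0,"grip": 0.2},{"dx": 0,"dy": 0,"dz": -0.8,"ax": 0,"ay": 0,"az": 0,"grip": 0.2},{"dx": 0,"dy": 0,"dz": -1,"ax": 0,"ay": 0,"az": 0,"grip": 0.2},{"dx": 0,"dy": 0,"dz": -1,"ax": 0,"ay": 0,"az": 0,"grip": 0.2}]'

```text
time: 19.0
ee_pos: [0.5254, -0.2221, 0.1909]
ee_rot: [0.707, 0.707, 0.001, 0.003]
force: [-1.0, -0.0, -0.5]
gripper_width: 0.0375
grip_force: 15.0
```

Call:
move_arm --series '[{"dx": 0.2,"dy": -0.02,"dz": 0,"ax": 0,"ay": 0,"az": 0,"grip": 0.2},{"dx": 0.5,"dy": -0.05,"dz": 0,"ax": 0,"ay": 0,"az": 0,"grip": 0.2},{"dx": 0.8,"dy": -0.08,"dz": 0,"ax": 0,"ay": 0,"az": 0,"grip": 0.2},{"dx": 1,"dy": -0.1,"dz": 0,"ax": 0,"ay": 0,"az": 0,"grip": 0.2}]'

```text
time: 19.4
ee_pos: [0.5116, -0.0997, 0.1865]
ee_rot: [0.707, 0.707, -0.0, -0.001]
force: [-0.5, 0.5, 0.7]
gripper_width: 0.0376
grip_force: 15.0
```

Call:
move_arm --series '[{"dx": 0.3,"dy": -0.04,"dz": 0,"ax": 0,"ay": 0,"az": 0,"grip": 0.2},{"dx": 0.6,"dy": -0.08,"dz": 0,"ax": 0,"ay": 0,"az": 0,"grip": 0.2},{"dx": 0.9,"dy": -0.11,"dz": 0,"ax": 0,"ay": 0,"az": 0,"grip": 0.2},{"dx": 1,"dy": -0.13,"dz": 0,"ax": 0,"ay": 0,"az": 0,"grip": 0.2}]'

```text
time: 19.8
ee_pos: [0.496, 0.0208, 0.1867]
ee_rot: [0.707, 0.708, -0.0, -0.001]
force: [0.5, -0.5, -0.5]
gripper_width: 0.0378
grip_force: 15.0
```

Call:
move_arm --series '[{"dx": 0.3,"dy": -0.04,"dz": 0,"ax": 0,"ay": 0,"az": 0,"grip": 0.2},{"dx": 0.6,"dy": -0.08,"dz": 0,"ax": 0,"ay": 0,"az": 0,"grip": 0.2},{"dx": 0.9,"dy": -0.12,"dz": 0,"ax": 0,"ay": 0,"az": 0,"grip": 0.2},{"dx": 1,"dy": -0.136,"dz": 0,"ax": 0,"ay": 0,"az": 0,"grip": 0.2}]'

```text
time: 20.2
ee_pos: [0.4801, 0.1403, 0.1869]
ee_rot: [0.707, 0.708, -0.0, -0.0]
force: [-0.4, -0.2, -0.2]
gripper_width: 0.0373
grip_force: 15.0
```

Call:
move_arm --series '[{"dx": 0.3,"dy": 0,"dz": 0,"ax": 0,"ay": 0,"az": 0,"grip": 0.2},{"dx": 0.5,"dy": 0,"dz": 0,"ax": 0,"ay": 0,"az": 0,"grip": 0.2},{"dx": 0.613,"dy": 0,"dz": 0,"ax": 0,"ay": 0,"az": 0,"grip": 0.2},{"dx": 0.613,"dy": 0,"dz": 0,"ax": 0,"ay": 0,"az": 0,"grip": 0.2},{"dx": 0.613,"dy": 0,"dz": 0.1,"ax": 0,"ay": 0,"az": 0,"grip": 0.2},{"dx": 0.613,"dy": 0,"dz": 0.3,"ax": 0,"ay": 0,"az": 0,"grip": 0.2},{"dx": 0.613,"dy": 0,"dz": 0.5,"ax": 0,"ay": 0,"az": 0,"grip": 0.2},{"dx": 0.613,"dy": 0,"dz": 0.65,"ax": 0,"ay": 0,"az": 0,"grip": 0.2},{"dx": 0.613,"dy": 0,"dz": 0.7,"ax": 0,"ay": 0,"az": 0,"grip": 0.2},{"dx": 0.613,"dy": 0,"dz": 0.7,"ax": 0,"ay": 0,"az": 0,"grip": 0.2}]'

```text
time: 21.2
ee_pos: [0.4807, 0.211, 0.1028]
ee_rot: [0.708, 0.707, -0.001, -0.0]
force: [-0.1, -0.4, -0.7]
gripper_width: 0.0378
grip_force: 15.0
```

Call:
move_arm --series '[{"dx": 0,"dy": 0,"dz": 0.06,"ax": 0,"ay": 0,"az": 0,"grip": 0.2},{"dx": 0,"dy": 0,"dz": 0.12,"ax": 0,"ay": 0,"az": 0,"grip": 0.2},{"dx": 0,"dy": 0,"dz": 0.18,"ax": 0,"ay": 0,"az": 0,"grip": 0.2},{"dx": 0,"dy": 0,"dz": 0.24,"ax": 0,"ay": 0,"az": 0,"grip": 0.2},{"dx": 0,"dy": 0,"dz": 0.27,"ax": 0,"ay": 0,"az": 0,"grip": 0.2},{"dx": 0,"dy": 0,"dz": 0.29,"ax": 0,"ay": 0,"az": 0,"grip": 0.2},{"dx": 0,"dy": 0,"dz": 0.305,"ax": 0,"ay": 0,"az": 0,"grip": 0.2},{"dx": 0,"dy": 0,"dz": 0.305,"ax": 0,"ay": 0,"az": 0,"grip": 0.2}]'

```text
time: 22.0
ee_pos: [0.4814, 0.2122, 0.0678]
ee_rot: [0.707, 0.707, 0.001, 0.0]
force: [-0.8, 0.6, 7.3]
gripper_width: 0.0374
grip_force: 15.0
```

Call:
move_arm --series '[{"dx": 0,"dy": 0,"dz": 0,"ax": 0,"ay": 0,"az": 0,"grip": 0.5},{"dx": 0,"dy": 0,"dz": 0,"ax": 0,"ay": 0,"az": 0,"grip": 0.5},{"dx": 0,"dy": 0,"dz": 0,"ax": 0,"ay": 0,"az": 0,"grip": 0.5},{"dx": 0,"dy": 0,"dz": -0.1,"ax": 0,"ay": 0,"az": 0,"grip": 0.5},{"dx": 0,"dy": 0,"dz": -0.3,"ax": 0,"ay": 0,"az": 0,"grip": 0.5},{"dx": 0,"dy": 0,"dz": -0.6,"ax": 0,"ay": 0,"az": 0,"grip": 0.5},{"dx": 0,"dy": 0,"dz": -1,"ax": 0,"ay": 0,"az": 0,"grip": 0.5},{"dx": 0,"dy": 0,"dz": -1,"ax": 0,"ay": 0,"az": 0,"grip": 0.5}]'

```text
time: 22.8
ee_pos: [0.4827, 0.2126, 0.193]
ee_rot: [0.707, 0.707, 0.004, 0.002]
force: [0.8, -0.4, -0.6]
gripper_width: 0.0477
grip_force: 0.0
```

Call:
move_arm --series '[{"dx": -0.4,"dy": 0,"dz": 0,"ax": 0,"ay": 0,"az": 0,"grip": 0.6},{"dx": -0.8,"dy": 0,"dz": 0,"ax": 0,"ay": 0,"az": 0,"grip": 0.6},{"dx": -1,"dy": 0,"dz": 0,"ax": 0,"ay": 0,"az": 0,"grip": 0.6},{"dx": -1,"dy": 0,"dz": 0,"ax": 0,"ay": 0,"az": 0,"grip": 0.6}]'

```text
time: 23.2
ee_pos: [0.4806, 0.0896, 0.1874]
ee_rot: [0.708, 0.706, -0.0, 0.0]
force: [0.3, 0.4, -0.5]
gripper_width: 0.0566
grip_force: 0.0
```

Call:
move_arm --series '[{"dx": -0.4,"dy": 0.1,"dz": 0,"ax": 0,"ay": 0,"az": 0,"grip": 0.6},{"dx": -0.8,"dy": 0.1,"dz": 0,"ax": 0,"ay": 0,"az": 0,"grip": 0.6},{"dx": -1,"dy": 0.1,"dz": 0,"ax": 0,"ay": 0,"az": 0,"grip": 0.6},{"dx": -1,"dy": 0.1,"dz": 0,"ax": 0,"ay": 0,"az": 0,"grip": 0.6}]'

```text
time: 23.6
ee_pos: [0.4929, -0.0299, 0.1872]
ee_rot: [0.708, 0.706, 0.0, 0.0]
force: [0.3, 0.1, -0.1]
gripper_width: 0.0569
grip_force: 0.0
```

Call:
move_arm --series '[{"dx": -0.4,"dy": 0.1,"dz": 0,"ax": 0,"ay": 0,"az": 0,"grip": 0.6},{"dx": -0.8,"dy": 0.125,"dz": 0,"ax": 0,"ay": 0,"az": 0,"grip": 0.6},{"dx": -1,"dy": 0.125,"dz": 0,"ax": 0,"ay": 0,"az": 0,"grip": 0.6},{"dx": -1,"dy": 0.125,"dz": 0,"ax": 0,"ay": 0,"az": 0,"grip": 0.6}]'

```text
time: 24.0
ee_pos: [0.508, -0.1494, 0.1869]
ee_rot: [0.708, 0.706, 0.0, 0.0]
force: [0.1, 1.0, 0.5]
gripper_width: 0.0572
grip_force: 0.0
```

Call:
move_arm --series '[{"dx": -0.4,"dy": 0,"dz": 0,"ax": 0,"ay": 0,"az": 0,"grip": 0.6},{"dx": -0.8,"dy": 0,"dz": 0,"ax": 0,"ay": 0,"az": 0,"grip": 0.6},{"dx": -1,"dy": 0,"dz": 0,"ax": 0,"ay": 0,"az": 0,"grip": 0.6},{"dx": -1,"dy": 0,"dz": 0,"ax": 0,"ay": 0,"az": 0,"grip": 0.6}]'

```text
time: 24.4
ee_pos: [0.508, -0.2689, 0.1868]
ee_rot: [0.708, 0.706, 0.0, 0.0]
force: [0.5, 1.5, 0.3]
gripper_width: 0.0571
grip_force: 0.0
```

Call:
move_arm --series '[{"dx": -0.145,"dy": 0,"dz": 0,"ax": 0,"ay": 0,"az": 0,"grip": 0.6},{"dx": -0.145,"dy": 0,"dz": 0,"ax": 0,"ay": 0,"az": 0,"grip": 0.6},{"dx": -0.145,"dy": 0,"dz": 0.2,"ax": 0,"ay": 0,"az": 0,"grip": 0.6},{"dx": -0.145,"dy": 0,"dz": 0.4,"ax": 0,"ay": 0,"az": 0,"grip": 0.6},{"dx": -0.145,"dy": 0,"dz": 0.4,"ax": 0,"ay": 0,"az": 0,"grip": 0.6}]'

```text
time: 24.9
ee_pos: [0.5068, -0.2836, 0.1368]
ee_rot: [0.707, 0.707, -0.0, -0.002]
force: [-0.3, 0.3, -1.0]
gripper_width: 0.0569
grip_force: 0.0
```

Run:
```python
from vis import *
np.set_printoptions(precision=4,suppress=True)
S=bot.grab_frame("scene")
for c,x,y in(("pink",.4731,.2777),("blue",.481,.2122),("green",.4889,.1467),("yellow",.508,-.2851)):
    a=near(S,c,project(S,[x,y,.067])[0],7); print(c,a[1],onz(S,*a[0],.0687) if a[1] else None)
for c,x,y in(("pink",.5266,.2832),("blue",.5349,.2188),("green",.5425,.1534),("yellow",.5503,.0884)):
    a=near(S,c,project(S,[x,y,.0755])[0],7); print("cap",c,a[1],onz(S,*a[0],.0755) if a[1] else None)
```

```text
pink 190 [0.472  0.2799 0.0687]
blue 166 [0.4787 0.2119 0.0687]
green 163 [0.4858 0.1462 0.0687]
yellow 361 [ 0.5079 -0.2851  0.0687]
cap pink 66 [0.5274 0.2843 0.0755]
cap blue 59 [0.5355 0.2192 0.0755]
cap green 56 [0.5423 0.1533 0.0755]
cap yellow 73 [0.5503 0.0879 0.0755]
```

Call:
move_arm --series '[{"dx": 0,"dy": 0,"dz": 0.2,"ax": 0,"ay": 0,"az": 0,"grip": 0.6},{"dx": 0,"dy": 0,"dz": 0.4,"ax": 0,"ay": 0,"az": 0,"grip": 0.6},{"dx": 0,"dy": 0,"dz": 0.595,"ax": 0,"ay": 0,"az": 0,"grip": 0.6},{"dx": 0,"dy": 0,"dz": 0.595,"ax": 0,"ay": 0,"az": 0,"grip": 0.6},{"dx": 0,"dy": 0,"dz": 0.595,"ax": 0,"ay": 0,"az": 0,"grip": 0.6},{"dx": 0,"dy": 0,"dz": 0.595,"ax": 0,"ay": 0,"az": 0,"grip": 0.2},{"dx": 0,"dy": 0,"dz": 0.595,"ax": 0,"ay": 0,"az": 0,"grip": 0.2},{"dx": 0,"dy": 0,"dz": 0.595,"ax": 0,"ay": 0,"az": 0,"grip": 0.2},{"dx": 0,"dy": 0,"dz": 0.595,"ax": 0,"ay": 0,"az": 0,"grip": 0.2},{"dx": 0,"dy": 0,"dz": 0.595,"ax": 0,"ay": 0,"az": 0,"grip": 0.2}]'

```text
time: 25.95
ee_pos: [0.5079, -0.2857, 0.0685]
ee_rot: [0.707, 0.707, 0.0, 0.001]
force: [-1.5, 0.3, 5.5]
gripper_width: 0.0375
grip_force: 15.0
```

Call:
move_arm --series '[{"dx": 0,"dy": 0,"dz": -0.2,"ax": 0,"ay": 0,"az": 0,"grip": 0.2},{"dx": 0,"dy": 0,"dz": -0.5,"ax": 0,"ay": 0,"az": 0,"grip": 0.2},{"dx": 0,"dy": 0,"dz": -0.8,"ax": 0,"ay": 0,"az": 0,"grip": 0.2},{"dx": 0,"dy": 0,"dz": -1,"ax": 0,"ay": 0,"az": 0,"grip": 0.2},{"dx": 0,"dy": 0,"dz": -1,"ax": 0,"ay": 0,"az": 0,"grip": 0.2}]'

```text
time: 26.45
ee_pos: [0.5084, -0.286, 0.1909]
ee_rot: [0.707, 0.707, 0.0, 0.003]
force: [-0.2, -0.7, -0.3]
gripper_width: 0.0376
grip_force: 15.0
```

Call:
move_arm --series '[{"dx": 0.2,"dy": 0,"dz": 0,"ax": 0,"ay": 0,"az": 0,"grip": 0.2},{"dx": 0.5,"dy": 0,"dz": 0,"ax": 0,"ay": 0,"az": 0,"grip": 0.2},{"dx": 0.8,"dy": 0,"dz": 0,"ax": 0,"ay": 0,"az": 0,"grip": 0.2},{"dx": 1,"dy": 0,"dz": 0,"ax": 0,"ay": 0,"az": 0,"grip": 0.2}]'

```text
time: 26.85
ee_pos: [0.5068, -0.1634, 0.1865]
ee_rot: [0.707, 0.707, -0.0, -0.001]
force: [1.0, -0.0, -0.7]
gripper_width: 0.0375
grip_force: 15.0
```

Call:
move_arm --series '[{"dx": 0.3,"dy": 0,"dz": 0,"ax": 0,"ay": 0,"az": 0,"grip": 0.2},{"dx": 0.6,"dy": 0,"dz": 0,"ax": 0,"ay": 0,"az": 0,"grip": 0.2},{"dx": 0.9,"dy": 0,"dz": 0,"ax": 0,"ay": 0,"az": 0,"grip": 0.2},{"dx": 1,"dy": 0,"dz": 0,"ax": 0,"ay": 0,"az": 0,"grip": 0.2}]'

```text
time: 27.25
ee_pos: [0.5069, -0.0428, 0.1867]
ee_rot: [0.707, 0.708, -0.0, -0.001]
force: [-0.5, -0.2, -1.0]
gripper_width: 0.0377
grip_force: 15.0
```

Call:
move_arm --series '[{"dx": 0.3,"dy": -0.03,"dz": 0,"ax": 0,"ay": 0,"az": 0,"grip": 0.2},{"dx": 0.6,"dy": -0.06,"dz": 0,"ax": 0,"ay": 0,"az": 0,"grip": 0.2},{"dx": 0.9,"dy": -0.09,"dz": 0,"ax": 0,"ay": 0,"az": 0,"grip": 0.2},{"dx": 1,"dy": -0.093,"dz": 0,"ax": 0,"ay": 0,"az": 0,"grip": 0.2}]'

```text
time: 27.65
ee_pos: [0.4959, 0.0765, 0.1869]
ee_rot: [0.707, 0.707, -0.0, -0.001]
force: [-0.5, -0.8, -1.2]
gripper_width: 0.0378
grip_force: 15.0
```

Call:
move_arm --series '[{"dx": 0.053,"dy": 0,"dz": 0,"ax": 0,"ay": 0,"az": 0,"grip": 0.2},{"dx": 0.053,"dy": 0,"dz": 0,"ax": 0,"ay": 0,"az": 0,"grip": 0.2},{"dx": 0.053,"dy": 0,"dz": 0.1,"ax": 0,"ay": 0,"az": 0,"grip": 0.2},{"dx": 0.053,"dy": 0,"dz": 0.3,"ax": 0,"ay": 0,"az": 0,"grip": 0.2},{"dx": 0.053,"dy": 0,"dz": 0.5,"ax": 0,"ay": 0,"az": 0,"grip": 0.2},{"dx": 0.053,"dy": 0,"dz": 0.65,"ax": 0,"ay": 0,"az": 0,"grip": 0.2},{"dx": 0.053,"dy": 0,"dz": 0.7,"ax": 0,"ay": 0,"az": 0,"grip": 0.2},{"dx": 0.053,"dy": 0,"dz": 0.7,"ax": 0,"ay": 0,"az": 0,"grip": 0.2}]'

```text
time: 28.45
ee_pos: [0.4964, 0.0801, 0.1027]
ee_rot: [0.708, 0.706, -0.001, -0.001]
force: [0.2, -0.5, 0.4]
gripper_width: 0.0377
grip_force: 15.0
```

Call:
move_arm --series '[{"dx": 0,"dy": 0,"dz": 0.06,"ax": 0,"ay": 0,"az": 0,"grip": 0.2},{"dx": 0,"dy": 0,"dz": 0.12,"ax": 0,"ay": 0,"az": 0,"grip": 0.2},{"dx": 0,"dy": 0,"dz": 0.18,"ax": 0,"ay": 0,"az": 0,"grip": 0.2},{"dx": 0,"dy": 0,"dz": 0.24,"ax": 0,"ay": 0,"az": 0,"grip": 0.2},{"dx": 0,"dy": 0,"dz": 0.27,"ax": 0,"ay": 0,"az": 0,"grip": 0.2},{"dx": 0,"dy": 0,"dz": 0.29,"ax": 0,"ay": 0,"az": 0,"grip": 0.2},{"dx": 0,"dy": 0,"dz": 0.305,"ax": 0,"ay": 0,"az": 0,"grip": 0.2},{"dx": 0,"dy": 0,"dz": 0.305,"ax": 0,"ay": 0,"az": 0,"grip": 0.2}]'

```text
time: 29.25
ee_pos: [0.4972, 0.081, 0.0678]
ee_rot: [0.707, 0.707, 0.001, 0.001]
force: [0.7, -0.8, 6.7]
gripper_width: 0.0378
grip_force: 15.0
```

Yellow is on the bay floor. I'll release it, lift, and move aside for a final look.

Call:
move_arm --series '[{"dx": 0,"dy": 0,"dz": 0,"ax": 0,"ay": 0,"az": 0,"grip": 0.5},{"dx": 0,"dy": 0,"dz": 0,"ax": 0,"ay": 0,"az": 0,"grip": 0.5},{"dx": 0,"dy": 0,"dz": 0,"ax": 0,"ay": 0,"az": 0,"grip": 0.5},{"dx": 0,"dy": 0,"dz": -0.1,"ax": 0,"ay": 0,"az": 0,"grip": 0.5},{"dx": 0,"dy": 0,"dz": -0.3,"ax": 0,"ay": 0,"az": 0,"grip": 0.5},{"dx": 0,"dy": 0,"dz": -0.6,"ax": 0,"ay": 0,"az": 0,"grip": 0.5},{"dx": 0,"dy": 0,"dz": -1,"ax": 0,"ay": 0,"az": 0,"grip": 0.5},{"dx": 0,"dy": 0,"dz": -1,"ax": 0,"ay": 0,"az": 0,"grip": 0.5}]'

```text
time: 30.05
ee_pos: [0.4985, 0.0811, 0.1929]
ee_rot: [0.707, 0.707, 0.003, 0.003]
force: [0.6, 0.6, -0.5]
gripper_width: 0.0476
grip_force: 0.0
```

Call:
move_arm --series '[{"dx": -0.4,"dy": 0,"dz": 0,"ax": 0,"ay": 0,"az": 0,"grip": 0.5},{"dx": -0.8,"dy": 0,"dz": 0,"ax": 0,"ay": 0,"az": 0,"grip": 0.5},{"dx": -1,"dy": 0,"dz": 0,"ax": 0,"ay": 0,"az": 0,"grip": 0.5},{"dx": -1,"dy": 0,"dz": 0,"ax": 0,"ay": 0,"az": 0,"grip": 0.5}]'

```text
time: 30.45
ee_pos: [0.4964, -0.0415, 0.1873]
ee_rot: [0.708, 0.706, 0.0, 0.0]
force: [0.5, -0.8, 0.3]
gripper_width: 0.0476
grip_force: 0.0
```

Call:
move_arm --series '[{"dx": -0.4,"dy": 0,"dz": 0,"ax": 0,"ay": 0,"az": 0,"grip": 0.5},{"dx": -0.8,"dy": 0,"dz": 0,"ax": 0,"ay": 0,"az": 0,"grip": 0.5},{"dx": -1,"dy": 0,"dz": 0,"ax": 0,"ay": 0,"az": 0,"grip": 0.5},{"dx": -1,"dy": 0,"dz": 0,"ax": 0,"ay": 0,"az": 0,"grip": 0.5}]'

```text
time: 30.85
ee_pos: [0.4965, -0.1608, 0.187]
ee_rot: [0.708, 0.706, 0.0, 0.0]
force: [-0.1, -0.1, -0.1]
gripper_width: 0.0474
grip_force: 0.0
```

Call:
move_arm --series '[{"dx": -0.4,"dy": 0,"dz": 0,"ax": 0,"ay": 0,"az": 0,"grip": 0.5},{"dx": -0.8,"dy": 0,"dz": 0,"ax": 0,"ay": 0,"az": 0,"grip": 0.5},{"dx": -1,"dy": 0,"dz": 0,"ax": 0,"ay": 0,"az": 0,"grip": 0.5},{"dx": -1,"dy": 0,"dz": 0,"ax": 0,"ay": 0,"az": 0,"grip": 0.5},{"dx": -1,"dy": 0,"dz": 0,"ax": 0,"ay": 0,"az": 0,"grip": 0.5}]'

```text
time: 31.35
ee_pos: [0.4964, -0.2777, 0.1868]
ee_rot: [0.707, 0.707, 0.0, -0.001]
force: [-0.4, -0.7, -0.5]
gripper_width: 0.0474
grip_force: 0.0
```

Run:
```python
from vis import *
np.set_printoptions(precision=4,suppress=True)
S,T=bot.grab_frame("scene"),bot.grab_frame("top")
for c,x,y in(("pink",.4731,.2777),("blue",.481,.2122),("green",.4889,.1467),("yellow",.4969,.0812)):
    a,b=(near(f,c,project(f,[x,y,.067])[0],7) for f in(S,T)); print(c,a[1],b[1],tri(S,a[0],T,b[0]) if a[1] and b[1] else onz(S,*a[0],.067))
for c,x,y in(("pink",.5266,.2832),("blue",.5349,.2188),("green",.5425,.1534),("yellow",.5503,.0884)):
    a=near(S,c,project(S,[x,y,.0755])[0],7); print("cap",c,a[1],onz(S,*a[0],.0755) if a[1] else None)
cr=cv2.resize(S["img"][120:260,170:360],None,fx=4,fy=4,interpolation=cv2.INTER_CUBIC)
cv2.imwrite("pics/end.png",cv2.cvtColor(cr,cv2.COLOR_RGB2BGR))
```

```text
pink 191 127 (array([0.4697, 0.2746, 0.0721]), np.float64(0.002872445598577048))
blue 165 149 (array([0.4793, 0.2116, 0.0685]), np.float64(0.0012296170929681572))
green 163 137 (array([0.4865, 0.1464, 0.0683]), np.float64(0.0007199578368590332))
yellow 201 136 (array([0.495 , 0.0815, 0.0676]), np.float64(0.00010893383119204718))
cap pink 65 [0.5273 0.284  0.0755]
cap blue 59 [0.5355 0.2192 0.0755]
cap green 56 [0.5423 0.1533 0.0755]
cap yellow 74 [0.5505 0.0881 0.0755]
```

View pics/end.png

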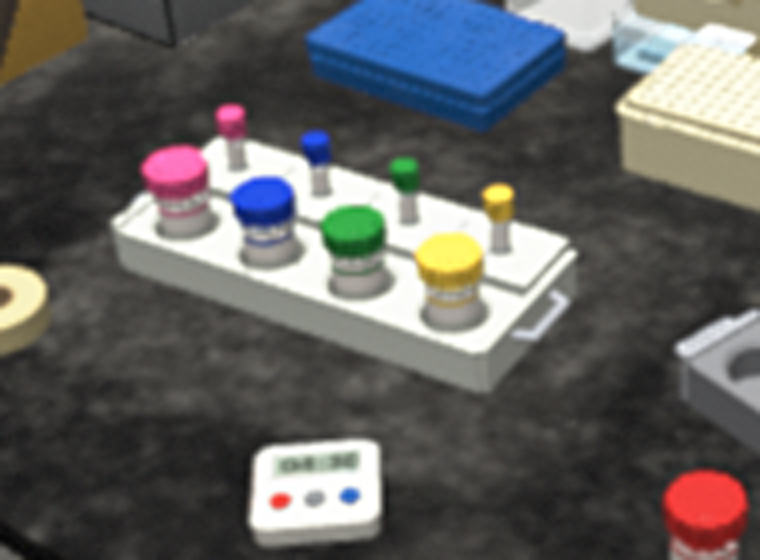

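All four pots are seated in line: lids at crop pixels (176,170), (264,200), (354,230) and (450,262). Each is in front of its same-coloured cap, and the tubes have not moved.

```bash
python3 -c "
from workcell import bot
print(bot.sign_off())"
```

```text
the job is handed in; nothing more can be done
None
```

All four pots stand upright on the floor of their rack bays, each in front of the tube with the matching cap (pink, blue, green, yellow from the left), with the tubes undisturbed, and the job was handed in after about 31 s of robot time.

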